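# Open the latched gate of a plate hotel

### The arm

A 6-joint arm with a two-finger parallel gripper is mounted at the origin on the work surface. World frame = base frame: x ahead of the robot, y to its left, z up, the work surface at z = 0. Lengths are in m, angles in rad, forces in N, time in s.
With the tool pointing down it reaches from about 0.225 to 0.725 m from the base axis. Payload 3.1 kg.
Tool frame: the origin (TCP) lies between the finger pads; the fingertips stand 14 mm ahead of it and the grasp point (between the pads) lies 5 mm behind it; z points along the fingers, y is the line along which they close (so a half turn about z gives the same grasp; the last joint's range is limited). The gripper opens to 85 mm and grips with 20 to 120 N. Pads are 22 mm wide; open, the fingers measure 114 mm over their backs; the gripper's body (76 mm by 85 mm) begins 54 mm behind the grasp point. The pads swing forward as they close: fully open they stand 13 mm farther back than shut.
Start: joints at [-1.309, 0.048, 0.099, 1.622, 0, 1.443], TCP at [0.199, -0.486, 0.245] pointing down, gripper open.
Joint ranges: [-2.91, 2.91], [-0.99, 1.94], [-1.21, 1.42], [-2.12, 2.29], [-1.49, 1.47], [-3.14, 3.14]. Speed limits (rad/s): [2.79, 2.79, 3.14, 3.14, 3.14, 3.14].

### API

Orientations are given as a rotation vector (axis times angle).
In Python, from workcell import ctrl, read_camera, camera_info gives the robot as it stands.
- The arm moves only by the tool drive_tool, never from a script. Its argument "series" is a list of rows, each an object with "dp": the shift along the tool's x, y, z in cm, a list of three; "turn": the turn, a rotation vector about the tool's x, y, z in rad, a list of three. A call has 1 to 5 rows; each row is the pose to reach, as a shift and turn from the pose commanded when the call began, along the tool's axes at that moment; what a row does not reach only later rows make up. A row lasts 1/12 s, in which the tool goes at most 41.7 mm and 7.16 degrees, less where a joint would pass 70% of its speed; a pose out of reach is approached as far as the arm can. A call with a gripper value outside its range is refused whole. "gripper" is the finger opening in cm, from 0 to 8.54, set as the call begins (left out, the last holds). The fingers move at their own pace and stop on an object; the grip force is fixed at half the most. Time passes only in rows, so rows that repeat a pose let the fingers close. It gives the time, the measured TCP pose, the force, the opening and the grip force at its end, in the units of the state.
- ctrl.get_state(): the state, without advancing time (a new reading comes with each control period).
- read_camera(name): name is "scene" or "top" or "wrist"; returns the picture (400x640x3 uint8, red, green, blue); there is no depth.
- camera_info(name): a dict with "fx", "fy", "cx", "cy" (pixels), "rvec" (rotation vector, rad) and "tvec" (3), from world to camera coordinates, as OpenCV has them. Camera axes: x right, y down, z forward; pixel columns grow to the right and rows downward; lengths in m; the calibration is good to about 2 mm. The wrist camera is an equidistant fisheye: a pixel r from the principal point sees the ray r / f radians off the axis. A picture is of the moment at which its call begins: read the wrist's pose just before it. camera_info takes no time and is no camera call; for the wrist camera it gives the pose at the moment of the call.
- ctrl.close_job(): hands the job in; it is judged then, once.
The state is a dict: "t": time; "joint_positions": joint angles; "qvel": joint speeds; "joint_efforts": joint torques, N m; "position": TCP position; "tcp_rot": TCP orientation; "ft_force": force on the tool from outside, world axes, zero at the start; "wrist_torque": the same for the moment, N m; "opening": opening from 0.0 (shut) to 1.0 (fully open); "grasp_force": force on a finger pad.
Only numpy, scipy, OpenCV 4.12 (cv2) and the standard library are available. Lean on these libraries where they do the work, as an engineer would, in place of code of your own. Each camera call takes 0.05 s, during which the arm holds its last target. There are 200 camera calls.

### The job

Open the gate of the plate hotel on the pipetting deck: ease the gate inwards until the latch bar is out from under the nose of its catch, keep it there and lift the bar up out of the catch by its thumb knob, without forcing bar or catch. Swing the gate steadily out until it stands square to the hotel's front or farther, let the bar back down to its rest and let go; leave everything else on the deck where it stands.

Things in the scene. Friction and masses are not known exactly. Their poses are not given: they have to be found in the camera images.
- hotel: Plate hotel: dark rack of microplates, 116 mm wide, 140 deep, 200 high, fixed, with a hinged front gate. Origin: on the deck in the middle, 12 mm in front of the rack's front face; x points into the hotel (away from the robot), y to the left, z up. Offsets (x, y, z) in the other entries are in mm in this frame with the gate shut.
- gate (a joint): Swing of the gate, rad: 0 shut (starts within 0.005 of it), grows as its free right edge comes out, clockwise seen from above; ends at 1.7. Framed clear panel 108 mm wide, x -12 to -4, z 20 to 192, 0.4 kg. No spring; hinge friction of about 0.12 N m keeps it where it is left. It also goes inwards, below 0, until the latch bar meets the back wall of the catch.
- gate_hinge (a point): Point on the gate's vertical hinge axis at (-8, 60, 163).
- latch (a joint): Lift of the latch bar, rad: 0 lying on the seat of the catch, grows as its free end rises. Steel flat, x -20 to -14, 10 mm high, y 48 to -130, 0.12 kg with its knob; falls by its own weight. Its pivot on the gate is at (-17, 38, 163), axis along the gate's normal. It is clear above the nose of the catch from 0.16, meets the top of its guide at about 0.23 and hangs at -0.05 when out of the catch.
- latch_knob (a point): Middle of the thumb knob near the bar's end, at (-54, -118, 163): black round grip, 18 mm in diameter, standing straight out from the bar (x -40 to -70), with a collar 26 mm across at its outer end (x -70 to -74); 156 mm from the bar's pivot. Can be pinched from above across its sides. The point turns with gate and bar; its x axis runs along the knob into the hotel.
- guide (a point): Middle of the guide, at (-19, -42, 170): a steel strap on the gate around the bar, 12 mm wide, reaching out to x = -27, z 148 to 192. The bar can rise until it meets the guide's top bridge.
- latch_tip (a point): Point on the bar where it crosses the catch, at (-17, -71, 163), 131 mm from the hinge axis. The bar starts under the nose of the catch and can rise only while its back is within 2 mm of the catch's back wall; it slides easily up that wall (friction 0.3).
- catch (a point): Mean place of the catch, on its seat, at (-15, -71, 158): a steel J on the hotel's right post, 14 mm wide, open at the top. Seat z 158 under the bar; back wall on the hotel side, z 144 to 196; front lip with a nose (z 170 to 174) that reaches 15 mm back over the bar and leaves a throat of 8 mm before the back wall.
- catch_wall (a point): Mean place of the face of the catch's back wall, at (-4, -71, 168). The catch is set in slots: its true depth is up to 6 mm either way of the mean (wall face x -10 to 2), is not reported and must be felt for. Light parts: more than 10 N of the bar on catch or guide bends them. 5 N of push at the knob is up to 7 N at the wall; 5 N of lift there is up to 7 N at the nose.
- trough: Bystander: white reagent trough 127 x 85 x 38 mm with dividers, loose; origin: centre of its underside.
- reagent: Bystander: small amber bottle, 42 mm across and 85 mm high, loose, beside the hotel; origin: centre of its underside.
- tipbox: Bystander: grey pipette tip box 85 x 122 x 62 mm, loose; origin: centre of its underside.

How it is judged:
On the way, in this order (a step that is already met when the one before it is completed fails the run):
1. the latch bar is lifted clear of the nose of the catch with the gate still shut (value of joint latch above 0.165 rad and value of joint gate below 0.03 rad), for 0.1 s.
2. the gate is swung out past the catch (value of joint gate above 0.25 rad), for 0.1 s.
At the end, for the whole second after the job is handed in: The gate stands open by at least 1.5 rad (86 degrees) and at rest, the latch bar hangs back down at its rest (below 0.02 rad), and every loose thing on the deck is within 15 mm of where it was (value of joint gate above 1.5 rad and value of joint latch below 0.02 rad and velocity of joint gate between -0.05 and 0.05 rad/s and not (distance of trough from where it was at the start of the episode above 0.015 m) and not (distance of reagent from where it was at the start of the episode above 0.015 m) and not (distance of tipbox from where it was at the start of the episode above 0.015 m) and not (distance of tuberack_c0 from where it was at the start of the episode above 0.015 m) and not (distance of tubestand_c0 from where it was at the start of the episode above 0.015 m) and not (distance of spare_plate_c0 from where it was at the start of the episode above 0.015 m) and not (distance of wash_c0 from where it was at the start of the episode above 0.015 m)); the robot touches nothing.
It fails at once if the latch bar is forced against the catch or its guide (over 10 N) (contact force between latch and catch_c0 above 10 N or contact force between latch and catch_c1 above 10 N or contact force between latch and catch_c2 above 10 N or contact force between latch and catch_c3 above 10 N or contact force between latch and gate_c1 above 10 N).
It fails at once if the gate is flung (faster than 2.5 rad/s) (velocity of joint gate above 2.5 rad/s).
It fails at once if a loose thing on the deck is moved by more than 15 mm (distance of any of trough, reagent, tipbox, tuberack_c0, tubestand_c0, spare_plate_c0, wash_c0 from where it was at the start of the episode above 0.015 m).
It also fails if it takes over 67 s, if anything falls off the work surface, if the arm or the gripper's body presses on something with over 40 N, if the wrist force passes 120 N, or if a joint passes its speed limit or range.

## Working session

There is one attempt and no reset: what is moved stays moved. The work goes in short steps, Python scripts to look and compute and a tool call to move; the robot and the scene stay as the last step left them, time stands still between calls to the robot, and variables do not carry over. Pictures are saved under pics/ and viewed, at most 10 in all, crops included, and the job is handed in when it is done.

Besides the shell and the picture viewer there is one more tool, called after "Emit:" as a command line: name --argument value ..., lists and objects as JSON in quotes. drive_tool: Moves the arm, as the interface text tells. Its arguments: {"type":"object","properties":{"series":{"type":"array","items":{"type":"object","properties":{"dp":{"type":"array","items":{"type":"number"}},"turn":{"type":"array","items":{"type":"number"}}}}},"gripper":{"type":"number"}},"required":["series"]}

```bash
mkdir -p pics; ls; python3 - <<'E'
from workcell import ctrl, read_camera, camera_info
import cv2, numpy as np
s=ctrl.get_state(); print({k:np.round(v,3).tolist() for k,v in s.items()})
ims=[]
for n in ("scene","top"):
    i=camera_info(n); R=cv2.Rodrigues(np.array(i["rvec"]))[0]
    print(n,{k:np.round(v,3).tolist() if not isinstance(v,str) else v for k,v in i.items()}, "C",(-R.T@np.array(i["tvec"])).round(3))
    im=read_camera(n)[:,:,::-1]; cv2.imwrite(f"pics/{n}0.png",im)
E
```

```text
pics
{'t': 0.0, 'joint_positions': [-1.309, 0.049, 0.098, 1.622, 0.0, 1.443], 'qvel': [-0.0, -0.001, 0.001, 0.001, -0.001, -0.001], 'joint_efforts': [0.001, -33.878, 32.002, 0.02, -0.0, 0.0], 'position': [0.199, -0.485, 0.244], 'tcp_rot': [-3.08, -0.608, 0.0], 'ft_force': [-0.948, 0.712, -0.327], 'wrist_torque': [0.006, -0.028, -0.035], 'grasp_force': 0.0, 'opening': 1.001}
scene {'fx': 406.25, 'fy': 406.25, 'cx': 314.562, 'cy': 206.807, 'rvec': [1.399, 2.104, -0.937], 'tvec': [0.291, -0.257, 1.437]} C [1.251 0.219 0.777]
top {'fx': 370.23, 'fy': 370.23, 'cx': 318.332, 'cy': 195.068, 'rvec': [2.146, -2.205, 0.052], 'tvec': [-0.037, 0.635, 0.839]} C [ 0.574 -0.072  0.88 ]
```

View pics/scene0.png

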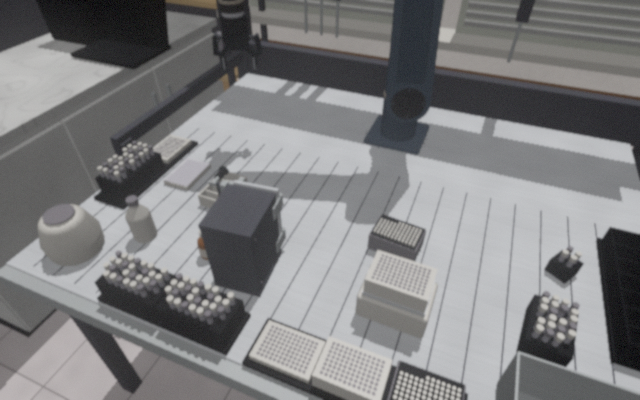

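View pics/top0.png

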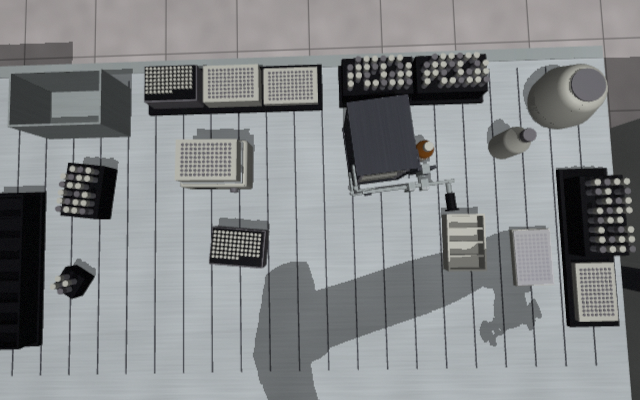

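Hotel top is around (380,135) in the top view, knob black near (451,200), trough at (464,240) just in front of it, amber bottle at (425,149). I'll zoom in for the measurement.

```bash
cat > h.py <<'E'
from workcell import ctrl, read_camera, camera_info
import cv2, numpy as np
def ray(n,uv,info=None):
    i=info or camera_info(n); R=cv2.Rodrigues(np.array(i["rvec"]))[0]
    d=R.T@np.array([(uv[0]-i["cx"])/i["fx"],(uv[1]-i["cy"])/i["fy"],1]); return -R.T@np.array(i["tvec"]),d
def on_z(n,uv,z):
    C,d=ray(n,uv); return C+d*(z-C[2])/d[2]
def proj(n,P):
    i=camera_info(n); K=np.array([[i["fx"],0,i["cx"]],[0,i["fy"],i["cy"]],[0,0,1]])
    return cv2.projectPoints(np.array(P,float).reshape(-1,3),np.array(i["rvec"]),np.array(i["tvec"]),K,None)[0].reshape(-1,2)
E
python3 - <<'E'
import cv2,numpy as np
from h import *
im=cv2.imread("pics/top0.png")
cv2.imwrite("pics/c1.png",cv2.resize(im[85:285,330:500],None,fx=4,fy=3,interpolation=cv2.INTER_CUBIC)) if 0 else cv2.imwrite("pics/c1.png",cv2.resize(im[90:230,335:485],None,fx=4,fy=4,interpolation=cv2.INTER_CUBIC))
g=cv2.cvtColor(im,cv2.COLOR_BGR2GRAY)
m=(g<28).astype(np.uint8); m[:180]=0;m[215:]=0;m[:,:435]=0;m[:,470:]=0
n,l,st,c=cv2.connectedComponentsWithStats(m)
print(st[1:],c[1:]); 
for k in range(1,n):
  if st[k,4]>40:
    ys,xs=np.nonzero(l==k); r=cv2.minAreaRect(np.c_[xs,ys].astype(np.float32)); print(r, [on_z("top",p,.163).round(4) for p in [r[0]]+list(cv2.boxPoints(r))])
# hotel roof: dark region
m=((g<75)).astype(np.uint8); m[:97]=0;m[195:]=0;m[:,:338]=0;m[:,:][:,425:]=0
m=cv2.morphologyEx(m,cv2.MORPH_OPEN,np.ones((9,9)))
n,l,st,c=cv2.connectedComponentsWithStats(m);k=1+np.argmax(st[1:,4])
ys,xs=np.nonzero(l==k); r=cv2.minAreaRect(np.c_[xs,ys].astype(np.float32)); print("roof",r,[on_z("top",p,.2).round(3) for p in cv2.boxPoints(r)])
E
```

```text
[[446 194  11  17 139]] [[450.22302158 201.94244604]]
((451.0, 202.0), (16.0, 10.0), 90.0) [array([ 0.6034, -0.3119,  0.163 ]), array([ 0.6191, -0.3031,  0.163 ]), array([ 0.6186, -0.3222,  0.163 ]), array([ 0.5878, -0.3206,  0.163 ]), array([ 0.5883, -0.3016,  0.163 ])]
roof ((381.3688659667969, 134.90708923339844), (79.07647705078125, 82.4072494506836), 87.75425720214844) [array([ 0.804, -0.101,  0.2  ]), array([ 0.805, -0.254,  0.2  ]), array([ 0.657, -0.253,  0.2  ]), array([ 0.655, -0.102,  0.2  ])]
```

View pics/c1.png

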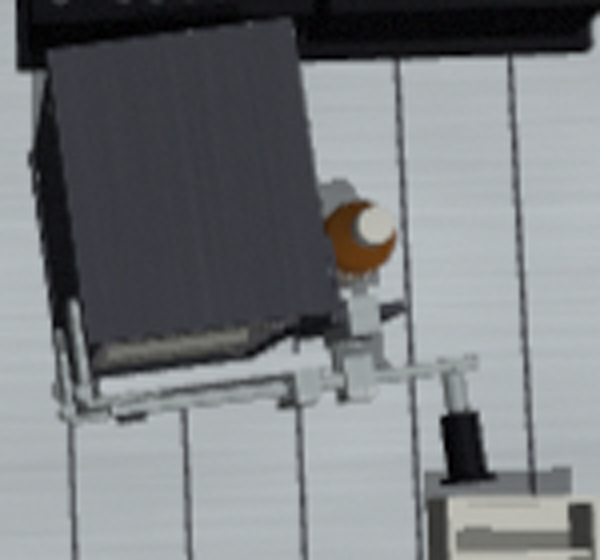

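Crop: roof corners (48,50), (295,18), (338,320), (93,347); bar back edge runs (85,405)–(478,360); knob from (461,412) to its collar (466,480). The bottle sits by the hotel's right side, clear of the bar.

```bash
python3 - <<'E'
import numpy as np
from h import *
c=lambda u,v:(335+(u+.5)/4-.5,90+(v+.5)/4-.5)
P=[on_z("top",c(*p),.2)[:2] for p in [(48,50),(295,18),(338,320),(93,347)]]
print("roof",np.round(P,4)); P=np.array(P)
for a,b in((0,1),(1,2),(3,2),(0,3)):
    d=P[b]-P[a]; print(np.linalg.norm(d).round(4),np.degrees(np.arctan2(d[1],d[0])).round(1))
B=[on_z("top",c(*p),.168)[:2] for p in [(85,408),(478,361)]]; d=B[0]-B[1]; print("bar",np.round(B,4),np.degrees(np.arctan2(-d[0],d[1])))
K=[on_z("top",c(*p),.163)[:2] for p in [(461,412),(466,480),(445,445),(482,445)]]; print("knob",np.round(K,4)); 
# predict frame
yaw=np.radians(7.5); x=np.array([np.cos(yaw),np.sin(yaw)]); y=np.array([-x[1],x[0]])
O=P.mean(0)-x*.082; print("O from roof",O,"knob pred",O-.054*x-.118*y,"bar end pred",O-.017*x-.13*y, "hinge",O-.008*x+.06*y)
E
```

```text
roof [[ 0.794  -0.1153]
 [ 0.8054 -0.2308]
 [ 0.663  -0.2444]
 [ 0.6538 -0.1317]]
0.116 -84.4
0.143 -174.5
0.1131 -85.3
0.1412 -173.4
bar [[ 0.6281 -0.1297]
 [ 0.6455 -0.3183]] 5.257823247581205
knob [[ 0.6216 -0.3107]
 [ 0.5888 -0.3114]
 [ 0.6059 -0.3022]
 [ 0.6054 -0.3199]]
O from roof [ 0.64773223 -0.1912547 ] knob pred [ 0.6095963  -0.31529361] bar end pred [ 0.64784608 -0.32236148] hinge [ 0.6319691  -0.13281222]
```

Sizes agree (116 × 142 mm roof), yaw ≈ 5.6°, knob middle ≈ (0.605, −0.311, 0.163). The knob predicted from the roof is (0.605, −0.311), which matches. Moving to hover above it.

Emit:
drive_tool --series '[{"dp": [4, 0, -0.5], "turn": [0, 0, 0]}, {"dp": [8, 0, -0.5], "turn": [0, 0, 0]}, {"dp": [12, -0.2, -0.5], "turn": [0, 0, 0]}, {"dp": [16, -0.3, -0.5], "turn": [0, 0, 0]}, {"dp": [20, -0.3, -0.5], "turn": [0, 0, 0]}]' --gripper 5

```text
t: 0.52
position: [0.3845, -0.4056, 0.2498]
tcp_rot: [-3.082, -0.607, 0.001]
ft_force: [0.3, -1.1, 0.3]
opening: 0.58
grasp_force: 0.0
```

Emit:
drive_tool --series '[{"dp": [4, 0, 0], "turn": [0, 0, 0]}, {"dp": [8, 0, 0], "turn": [0, 0, 0]}, {"dp": [12, -0.2, 0], "turn": [0, 0, 0]}, {"dp": [16, -0.3, 0], "turn": [0, 0, 0]}, {"dp": [20, -0.3, 0], "turn": [0, 0, 0]}]'

```text
t: 0.93
position: [0.5686, -0.3266, 0.2496]
tcp_rot: [-3.081, -0.609, 0.001]
ft_force: [0.2, -0.9, 0.1]
opening: 0.586
grasp_force: 0.0
```

Emit:
drive_tool --series '[{"dp": [2.1, 0, 0], "turn": [0, 0, 0.1]}, {"dp": [4.2, 0, 0], "turn": [0, 0, 0.2]}, {"dp": [4.2, 0, 0], "turn": [0, 0, 0.29]}, {"dp": [4.2, 0, 0], "turn": [0, 0, 0.29]}, {"dp": [4.2, 0, 0], "turn": [0, 0, 0.29]}]'

```text
t: 1.35
position: [0.6059, -0.3119, 0.2493]
tcp_rot: [-3.137, -0.161, 0.003]
ft_force: [0.7, 0.8, 0.7]
opening: 0.588
grasp_force: 0.0
```

```bash
cat >> h.py <<'E'
def wproj(P,i):
    R=cv2.Rodrigues(np.array(i["rvec"]))[0]; K=np.array([[i["fx"],0,i["cx"]],[0,i["fy"],i["cy"]],[0,0,1]])
    return cv2.fisheye.projectPoints(np.array(P,float).reshape(-1,1,3),np.array(i["rvec"],float),np.array(i["tvec"],float),K,np.zeros(4))[0].reshape(-1,2)
def won_z(uv,z,i):
    K=np.array([[i["fx"],0,i["cx"]],[0,i["fy"],i["cy"]],[0,0,1]]); R=cv2.Rodrigues(np.array(i["rvec"]))[0]
    n=cv2.fisheye.undistortPoints(np.array(uv,float).reshape(-1,1,2),K,np.zeros(4)).reshape(-1,2)
    d=np.c_[n,np.ones(len(n))]@R; C=-R.T@np.array(i["tvec"]); return C+d*((z-C[2])/d[:,2])[:,None]
E
python3 - <<'E'
from h import *
s=ctrl.get_state(); R=cv2.Rodrigues(np.array(s["tcp_rot"]))[0]
print(s["t"],np.round(s["position"],4),"yaw",np.degrees(np.arctan2(R[1,0],R[0,0])),R[:,2].round(3),np.round(s["joint_positions"],2),np.round(s["ft_force"],2),s["opening"])
i=camera_info("wrist"); im=read_camera("wrist"); cv2.imwrite("pics/w1.png",im[:,:,::-1]); print(i)
print(wproj([[.605,-.311,.163]],i))
import json; json.dump({k:np.array(v).tolist() for k,v in i.items() if k in("fx","fy","cx","cy","rvec","tvec")},open("w1.json","w"))
E
```

```text
1.35 [ 0.6059 -0.3119  0.2493] yaw 5.871612162271883 [-0.002  0.001 -1.   ] [-0.57  0.49  0.65  1.72 -0.    2.47] [0.69 0.81 0.7 ] 0.5877863166106095
{'fx': 309.70691628693146, 'fy': 309.70691628693146, 'cx': 313.14583977912775, 'cy': 203.33411053483732, 'rvec': array([-2.13572821,  1.9286168 ,  0.32269478]), 'tvec': array([-0.37243043,  0.49500904,  0.57114817])}
[[311.15871038 215.30346347]]
```

View pics/w1.png

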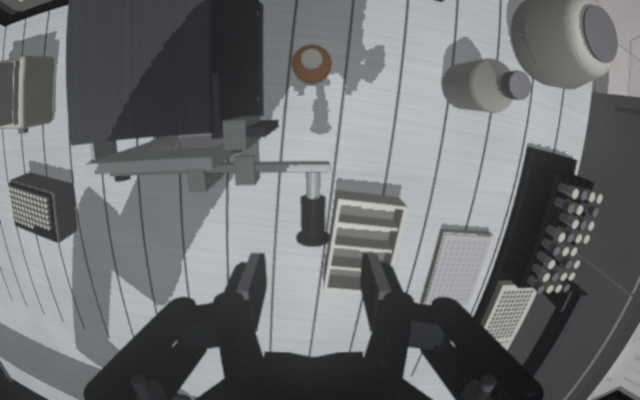

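The wrist view shows the knob grip from (313,197) to the collar at (312,239), middle as predicted. The swing would drive joint 6 out of range, so I turn the tool half a turn first.

Emit:
drive_tool --series '[{"dp": [0, 0, 0], "turn": [0, 0, -0.12]}, {"dp": [0, 0, 0], "turn": [0, 0, -0.24]}, {"dp": [0, 0, 0], "turn": [0, 0, -0.36]}, {"dp": [0, 0, 0], "turn": [0, 0, -0.48]}, {"dp": [0, 0, 0], "turn": [0, 0, -0.6]}]' --gripper 4

```text
t: 1.82
position: [0.6051, -0.3129, 0.2507]
tcp_rot: [2.948, 1.086, -0.0]
ft_force: [0.1, 0.1, 0.6]
opening: 0.471
grasp_force: 0.0
```

Emit:
drive_tool --series '[{"dp": [0, 0, 0], "turn": [0, 0, -0.12]}, {"dp": [0, 0, 0], "turn": [0, 0, -0.24]}, {"dp": [0, 0, 0], "turn": [0, 0, -0.36]}, {"dp": [0, 0, 0], "turn": [0, 0, -0.48]}, {"dp": [0, 0, 0], "turn": [0, 0, -0.6]}]'

```text
t: 2.23
position: [0.605, -0.3129, 0.2507]
tcp_rot: [2.495, 1.909, -0.0]
ft_force: [0.5, -0.2, -0.3]
opening: 0.467
grasp_force: 0.0
```

Emit:
drive_tool --series '[{"dp": [0, 0, 0], "turn": [0, 0, -0.12]}, {"dp": [0, 0, 0], "turn": [0, 0, -0.24]}, {"dp": [0, 0, 0], "turn": [0, 0, -0.36]}, {"dp": [0, 0, 0], "turn": [0, 0, -0.48]}, {"dp": [0, 0, 0], "turn": [0, 0, -0.6]}]'

```text
t: 2.65
position: [0.6051, -0.3129, 0.2508]
tcp_rot: [1.82, 2.561, -0.0]
ft_force: [-1.0, -1.1, -0.3]
opening: 0.467
grasp_force: 0.0
```

Emit:
drive_tool --series '[{"dp": [0, 0, 0], "turn": [0, 0, -0.12]}, {"dp": [0, 0, 0], "turn": [0, 0, -0.24]}, {"dp": [0, 0, 0], "turn": [0, 0, -0.36]}, {"dp": [0, 0, 0], "turn": [0, 0, -0.48]}, {"dp": [0, 0, 0], "turn": [0, 0, -0.6]}]'

```text
t: 3.07
position: [0.6051, -0.3129, 0.2508]
tcp_rot: [0.982, 2.984, -0.0]
ft_force: [-0.7, 0.2, -0.8]
opening: 0.467
grasp_force: 0.0
```

Emit:
drive_tool --series '[{"dp": [0, 0, 0], "turn": [0, 0, -0.12]}, {"dp": [0, 0, 0], "turn": [0, 0, -0.24]}, {"dp": [0, 0, 0], "turn": [0, 0, -0.36]}, {"dp": [0, 0, 0], "turn": [0, 0, -0.48]}, {"dp": [0, 0, 0], "turn": [0, 0, -0.6]}]'

```text
t: 3.48
position: [0.605, -0.3129, 0.2507]
tcp_rot: [0.056, 3.141, -0.0]
ft_force: [0.2, -0.7, 0.8]
opening: 0.463
grasp_force: 0.0
```

Emit:
drive_tool --series '[{"dp": [0, 0, 0], "turn": [0, 0, -0.12]}, {"dp": [0, 0, 0], "turn": [0, 0, -0.14]}, {"dp": [0, 0, 0], "turn": [0, 0, -0.14]}, {"dp": [0, 0, 0], "turn": [0, 0, -0.14]}]'

```text
t: 3.82
position: [0.6056, -0.3125, 0.2506]
tcp_rot: [-0.15, 3.138, -0.0]
ft_force: [0.6, 0.1, -0.5]
opening: 0.473
grasp_force: 0.0
```

```bash
python3 - <<'E'
from h import *
import json
i=json.load(open("w1.json"))
W=won_z([(313,197),(312.3,233),(312.5,215),(302,215),(323,215)],.163,i); print("old view knob",W.round(4))
B=won_z([(240,163),(328,163.5)],.168,i); print("bar",B.round(4))
s=ctrl.get_state(); R=cv2.Rodrigues(np.array(s["tcp_rot"]))[0]
print(s["t"],np.round(s["position"],4),"yaw",np.degrees(np.arctan2(R[1,0],R[0,0])),R[:,2].round(3),np.round(s["joint_positions"],2),np.round(s["ft_force"],2))
i=camera_info("wrist"); im=read_camera("wrist"); 
g=im.astype(int).sum(2)/3
print(wproj([[.605,-.311,.163]],i)); p=wproj([[.605,-.311,.163]],i)[0].astype(int)
y0,x0=max(p[1]-50,0),p[0]-75
cv2.imwrite("pics/w2.png",cv2.resize(im[y0:y0+120,x0:x0+150,::-1],None,fx=5,fy=5,interpolation=cv2.INTER_CUBIC)); print(x0,y0)
json.dump({k:np.array(v).tolist() for k,v in i.items() if k in("fx","fy","cx","cy","rvec","tvec")},open("w2.json","w"))
E
```

```text
old view knob [[ 0.6194 -0.3109  0.163 ]
 [ 0.5906 -0.3133  0.163 ]
 [ 0.6053 -0.312   0.163 ]
 [ 0.6045 -0.3042  0.163 ]
 [ 0.6061 -0.3198  0.163 ]]
bar [[ 0.641  -0.2569  0.168 ]
 [ 0.6464 -0.3186  0.168 ]]
3.8167 [ 0.6056 -0.3125  0.2506] yaw -174.52131340264953 [ 0. -0. -1.] [-0.57  0.49  0.65  1.72 -0.   -0.67] [ 0.63  0.1  -0.48]
[[316.21207247 215.31651513]]
241 165
```

View pics/w2.png

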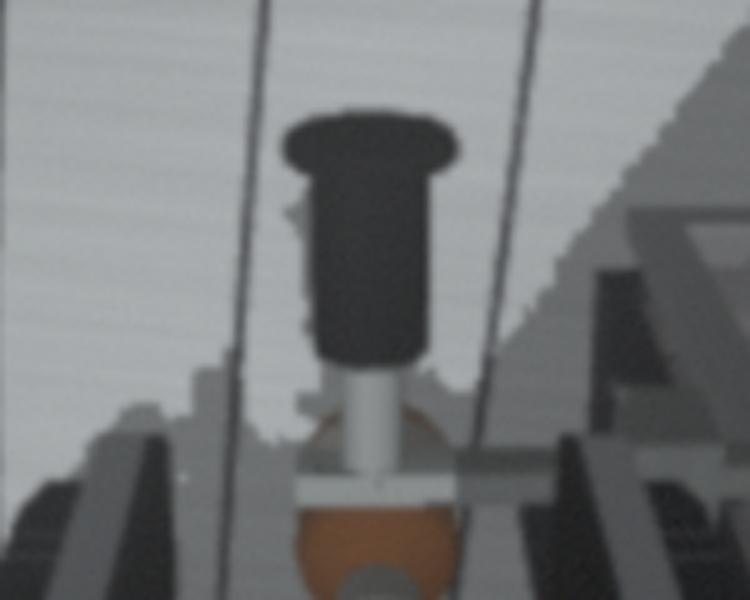

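The knob stands centred between the fingers and aligned with the tool (crop column 371 of 365 mid). Descending and pinching.

Emit:
drive_tool --series '[{"dp": [0, 0, 3], "turn": [0, 0, 0]}, {"dp": [0, 0, 6], "turn": [0, 0, 0]}, {"dp": [0, 0, 8], "turn": [0, 0, 0]}, {"dp": [0, 0, 9.2], "turn": [0, 0, 0]}, {"dp": [0, 0, 9.2], "turn": [0, 0, 0]}]'

```text
t: 4.28
position: [0.6041, -0.3109, 0.1539]
tcp_rot: [0.153, -3.132, -0.007]
ft_force: [-1.1, -0.4, -0.1]
opening: 0.47
grasp_force: 0.0
```

Emit:
drive_tool --series '[{"dp": [0, 0, 0], "turn": [0, 0, 0]}, {"dp": [0, 0, 0], "turn": [0, 0, 0]}, {"dp": [0, 0, 0], "turn": [0, 0, 0]}]'

```text
t: 4.53
position: [0.6072, -0.3128, 0.161]
tcp_rot: [-0.154, 3.134, -0.004]
ft_force: [-0.3, -0.3, 1.6]
opening: 0.47
grasp_force: 0.0
```

Emit:
drive_tool --series '[{"dp": [0, 0, 0], "turn": [0, 0, 0]}, {"dp": [0, 0, 0], "turn": [0, 0, 0]}, {"dp": [0, 0, 0], "turn": [0, 0, 0]}, {"dp": [0, 0, 0], "turn": [0, 0, 0]}, {"dp": [0, 0, 0], "turn": [0, 0, 0]}]'

```text
t: 4.95
position: [0.6061, -0.3121, 0.1585]
tcp_rot: [-0.154, 3.138, -0.0]
ft_force: [-0.4, -0.9, 0.1]
opening: 0.469
grasp_force: 0.0
```

Emit:
drive_tool --series '[{"dp": [0, 0, 0], "turn": [0, 0, 0]}]'

```text
t: 5.03
position: [0.6061, -0.3121, 0.1583]
tcp_rot: [0.154, -3.138, -0.0]
ft_force: [-0.0, -0.2, -0.1]
opening: 0.469
grasp_force: 0.0
```

Emit:
drive_tool --series '[{"dp": [0, 0, 0], "turn": [0, 0, 0]}]'

```text
t: 5.12
position: [0.606, -0.3121, 0.1582]
tcp_rot: [0.154, -3.138, -0.0]
ft_force: [0.2, -0.1, 0.6]
opening: 0.466
grasp_force: 0.0
```

Emit:
drive_tool --series '[{"dp": [0, 0, 0], "turn": [0, 0, 0]}, {"dp": [0, 0, 0], "turn": [0, 0, 0]}, {"dp": [0, 0, 0], "turn": [0, 0, 0]}, {"dp": [0, 0, 0], "turn": [0, 0, 0]}, {"dp": [0, 0, 0], "turn": [0, 0, 0]}]' --gripper 1.4

```text
t: 5.53
position: [0.6061, -0.3114, 0.1584]
tcp_rot: [-0.155, 3.138, 0.002]
ft_force: [-0.9, 2.3, 0.9]
opening: 0.185
grasp_force: 58.6
```

Emit:
drive_tool --series '[{"dp": [0, 0, 0], "turn": [0, 0, 0]}, {"dp": [0, 0, 0], "turn": [0, 0, 0]}]'

```text
t: 5.7
position: [0.6061, -0.3114, 0.1584]
tcp_rot: [-0.155, 3.138, 0.002]
ft_force: [-0.7, 3.3, 2.1]
opening: 0.188
grasp_force: 58.7
```

```bash
cat > kin.py <<'E'
# dp (cm) / turn in tool axes from (gate,latch) a to b; tool x = -hotel x, y = -... ; hotel frame, mm
import numpy as np, sys
from scipy.spatial.transform import Rotation as Ro
H=np.array([-8,60,163.]);P=np.array([-17,38,163.])
T0=np.array([-54,-118,158.]); R0=Ro.from_matrix(np.array([[-1,0,0],[0,1,0],[0,0,-1]]).T)
def pose(g,l):
    # latch: free end (-y) rises -> rotation about +x by -l ; gate: clockwise from above -> about z by -g
    L=Ro.from_rotvec([-l,0,0]); G=Ro.from_rotvec([0,0,-g])
    return H+G.apply(P+L.apply(T0-P)-H), G*L*R0
def delta(a,b):
    pa,ra=pose(*a); pb,rb=pose(*b)
    return (ra.inv().apply(pb-pa)/10).round(3).tolist(), (ra.inv()*rb).as_rotvec().round(4).tolist()
if __name__=="__main__":
    v=list(map(float,sys.argv[1:])); a=v[:2]
    for k in range(2,len(v),2): d,t=delta(a,v[k:k+2]); print(v[k:k+2],d,t)
E
python3 kin.py 0 0  -.01 0 -.02 0 -.03 0 -.04 0 -.05 0; python3 - <<'E'
from h import *
s=ctrl.get_state(); R=cv2.Rodrigues(np.array(s["tcp_rot"]))[0]
print(s["t"],np.round(s["position"],4),"yaw",np.degrees(np.arctan2(R[1,0],R[0,0])),R.round(3).tolist(),s["ft_force"],s["wrist_torque"],s["opening"],s["grasp_force"])
E
```

```text
[-0.01, 0.0] [-0.178, -0.045, 0.0] [0.0, 0.0, -0.01]
[-0.02, 0.0] [-0.357, -0.088, 0.0] [0.0, 0.0, -0.02]
[-0.03, 0.0] [-0.536, -0.13, 0.0] [0.0, 0.0, -0.03]
[-0.04, 0.0] [-0.715, -0.17, 0.0] [0.0, 0.0, -0.04]
[-0.05, 0.0] [-0.895, -0.208, 0.0] [0.0, 0.0, -0.05]
5.7 [ 0.6061 -0.3114  0.1584] yaw -174.34870060699978 [[-0.995, -0.098, -0.0], [-0.098, 0.995, 0.001], [-0.0, 0.001, -1.0]] [-0.68334417  3.34114791  2.08331522] [0.72720694 0.08036606 0.06313416] 0.18828567716284514 58.662527203559875
```

Pinched (58 N); residual side force from 0.7 mm offset shows ~4–5 N/mm arm stiffness. Feeling inward, slowly.

Emit:
drive_tool --series '[{"dp": [-0.07, 0.05, 0], "turn": [0, 0, -0.004]}, {"dp": [-0.14, 0.035, 0], "turn": [0, 0, -0.008]}, {"dp": [-0.21, 0.02, 0], "turn": [0, 0, -0.012]}, {"dp": [-0.28, 0.0, 0], "turn": [0, 0, -0.016]}, {"dp": [-0.357, -0.018, 0], "turn": [0, 0, -0.02]}]'

```text
t: 6.12
position: [0.6094, -0.3119, 0.1584]
tcp_rot: [0.186, -3.135, -0.0]
ft_force: [-2.0, 2.8, 2.8]
opening: 0.187
grasp_force: 58.7
```

Emit:
drive_tool --series '[{"dp": [0, 0, 0], "turn": [0, 0, 0]}, {"dp": [0, 0, 0], "turn": [0, 0, 0]}, {"dp": [0, 0, 0], "turn": [0, 0, 0]}]'

```text
t: 6.37
position: [0.6095, -0.312, 0.1584]
tcp_rot: [0.186, -3.136, 0.0]
ft_force: [-3.2, 2.7, 2.5]
opening: 0.193
grasp_force: 58.8
```

Emit:
drive_tool --series '[{"dp": [0, 0, 0], "turn": [0, 0, 0]}]'

```text
t: 6.45
position: [0.6095, -0.3119, 0.1584]
tcp_rot: [0.186, -3.136, -0.0]
ft_force: [-2.3, 1.8, 2.8]
opening: 0.19
grasp_force: 58.8
```

Emit:
drive_tool --series '[{"dp": [0, 0.03, -0.03], "turn": [0, 0, 0]}, {"dp": [0, 0.03, -0.06], "turn": [0, 0, 0]}, {"dp": [0, 0.03, -0.06], "turn": [0, 0, 0]}, {"dp": [0, 0.03, -0.06], "turn": [0, 0, 0]}]'

```text
t: 6.78
position: [0.6097, -0.3119, 0.1584]
tcp_rot: [0.185, -3.136, 0.001]
ft_force: [-0.7, 1.2, -0.2]
opening: 0.19
grasp_force: 58.5
```

Emit:
drive_tool --series '[{"dp": [0, 0, 0], "turn": [0, 0, 0]}]'

```text
t: 6.87
position: [0.6097, -0.3119, 0.1585]
tcp_rot: [0.185, -3.136, 0.001]
ft_force: [-0.5, 1.0, -0.8]
opening: 0.184
grasp_force: 58.5
```

Emit:
drive_tool --series '[{"dp": [0, 0, 0], "turn": [0, 0, 0]}]'

```text
t: 6.95
position: [0.6097, -0.3119, 0.1585]
tcp_rot: [0.185, -3.136, 0.001]
ft_force: [-0.6, 0.8, -0.8]
opening: 0.191
grasp_force: 58.4
```

Emit:
drive_tool --series '[{"dp": [-0.045, -0.01, 0], "turn": [0, 0, -0.0025]}, {"dp": [-0.09, -0.021, 0], "turn": [0, 0, -0.005]}, {"dp": [-0.09, -0.021, 0], "turn": [0, 0, -0.005]}, {"dp": [-0.09, -0.021, 0], "turn": [0, 0, -0.005]}]'

```text
t: 7.28
position: [0.6105, -0.312, 0.1588]
tcp_rot: [0.193, -3.136, 0.001]
ft_force: [-0.7, -0.4, -1.0]
opening: 0.187
grasp_force: 58.4
```

Emit:
drive_tool --series '[{"dp": [0, 0, 0], "turn": [0, 0, 0]}]'

```text
t: 7.37
position: [0.6105, -0.312, 0.1588]
tcp_rot: [0.193, -3.136, 0.001]
ft_force: [-0.4, 0.4, -0.3]
opening: 0.188
grasp_force: 58.4
```

Emit:
drive_tool --series '[{"dp": [-0.06, -0.013, 0], "turn": [0, 0, -0.003]}, {"dp": [-0.12, -0.026, 0], "turn": [0, 0, -0.0067]}, {"dp": [-0.12, -0.026, 0], "turn": [0, 0, -0.0067]}, {"dp": [-0.12, -0.026, 0], "turn": [0, 0, -0.0067]}]'

```text
t: 7.7
position: [0.6118, -0.3122, 0.159]
tcp_rot: [-0.204, 3.135, -0.001]
ft_force: [-1.1, -1.4, -2.1]
opening: 0.191
grasp_force: 58.5
```

Emit:
drive_tool --series '[{"dp": [0, 0, 0], "turn": [0, 0, 0]}]'

```text
t: 7.78
position: [0.6118, -0.3122, 0.159]
tcp_rot: [-0.204, 3.135, -0.001]
ft_force: [-0.7, -0.9, -2.0]
opening: 0.19
grasp_force: 58.5
```

Emit:
drive_tool --series '[{"dp": [-0.06, -0.003, 0.02], "turn": [0, 0, -0.003]}, {"dp": [-0.12, -0.035, 0.02], "turn": [0, 0, -0.0067]}, {"dp": [-0.12, -0.035, 0.02], "turn": [0, 0, -0.0067]}, {"dp": [-0.12, -0.035, 0.02], "turn": [0, 0, -0.0067]}]'

```text
t: 8.12
position: [0.6131, -0.3123, 0.1588]
tcp_rot: [-0.215, 3.134, -0.001]
ft_force: [0.2, -1.9, -0.5]
opening: 0.188
grasp_force: 58.5
```

Emit:
drive_tool --series '[{"dp": [0, 0, 0], "turn": [0, 0, 0]}]'

```text
t: 8.2
position: [0.613, -0.3123, 0.1588]
tcp_rot: [-0.214, 3.134, -0.001]
ft_force: [0.3, -1.6, -0.6]
opening: 0.191
grasp_force: 58.5
```

Emit:
drive_tool --series '[{"dp": [-0.06, -0.03, 0], "turn": [0, 0, -0.003]}, {"dp": [-0.12, -0.05, 0], "turn": [0, 0, -0.0067]}, {"dp": [-0.12, -0.05, 0], "turn": [0, 0, -0.0067]}, {"dp": [-0.12, -0.05, 0], "turn": [0, 0, -0.0067]}]'

```text
t: 8.53
position: [0.6143, -0.3124, 0.1587]
tcp_rot: [-0.225, 3.133, -0.0]
ft_force: [-0.6, -2.0, -1.0]
opening: 0.189
grasp_force: 58.5
```

Emit:
drive_tool --series '[{"dp": [0, 0, 0], "turn": [0, 0, 0]}]'

```text
t: 8.62
position: [0.6143, -0.3125, 0.1587]
tcp_rot: [-0.225, 3.133, -0.0]
ft_force: [-0.4, -2.4, -0.5]
opening: 0.191
grasp_force: 58.5
```

Emit:
drive_tool --series '[{"dp": [-0.06, -0.013, 0], "turn": [0, 0, -0.003]}, {"dp": [-0.12, -0.025, 0], "turn": [0, 0, -0.0067]}, {"dp": [-0.12, -0.025, 0], "turn": [0, 0, -0.0067]}, {"dp": [-0.12, -0.025, 0], "turn": [0, 0, -0.0067]}]'

```text
t: 8.95
position: [0.6155, -0.3125, 0.1587]
tcp_rot: [-0.236, 3.133, -0.0]
ft_force: [-1.2, -1.7, -0.5]
opening: 0.19
grasp_force: 58.5
```

```bash
cat > st.py <<'E'
from h import *
s=ctrl.get_state(); R=cv2.Rodrigues(np.array(s["tcp_rot"]))[0]
yaw=np.arctan2(-R[1,0],-R[0,0]); print(round(s["t"],2),np.round(s["position"],4),"yaw",yaw.round(4),"gate?",round(.0987-yaw,4),"F",np.round(s["ft_force"],1),"F_tool",np.round(R.T@s["ft_force"],1),"T",np.round(R.T@s["wrist_torque"],2), "z",R[:,2].round(4))
E
python3 st.py
```

```text
8.95 [ 0.6155 -0.3125  0.1587] yaw 0.1502 gate? -0.0515 F [-1.2 -1.7 -0.5] F_tool [ 1.5 -1.5  0.5] T [ 0.4   0.2  -0.09] z [ 1.e-04 -2.e-04 -1.e+00]
```

Emit:
drive_tool --series '[{"dp": [-0.06, -0.013, 0], "turn": [0, 0, -0.003]}, {"dp": [-0.12, -0.024, 0], "turn": [0, 0, -0.0067]}, {"dp": [-0.12, -0.024, 0], "turn": [0, 0, -0.0067]}, {"dp": [-0.12, -0.024, 0], "turn": [0, 0, -0.0067]}]'

```text
t: 9.28
position: [0.6168, -0.3126, 0.1587]
tcp_rot: [-0.246, 3.132, -0.001]
ft_force: [-1.6, -2.2, 0.4]
opening: 0.185
grasp_force: 58.6
```

```bash
python3 st.py
```

```text
9.28 [ 0.6168 -0.3126  0.1587] yaw 0.1569 gate? -0.0582 F [-1.6 -2.2  0.4] F_tool [ 1.9 -2.  -0.4] T [ 0.49  0.21 -0.05] z [ 2.e-04 -3.e-04 -1.e+00]
```

Emit:
drive_tool --series '[{"dp": [-0.06, -0.01, -0.01], "turn": [0, 0, -0.003]}, {"dp": [-0.12, -0.023, -0.02], "turn": [0, 0, -0.0067]}, {"dp": [-0.12, -0.023, -0.02], "turn": [0, 0, -0.0067]}, {"dp": [-0.12, -0.023, -0.02], "turn": [0, 0, -0.0067]}]'

```text
t: 9.62
position: [0.6179, -0.3127, 0.1589]
tcp_rot: [0.256, -3.131, 0.001]
ft_force: [-1.6, -3.3, -1.4]
opening: 0.188
grasp_force: 58.5
```

```bash
python3 st.py
```

```text
9.62 [ 0.6179 -0.3127  0.1589] yaw 0.1634 gate? -0.0647 F [-1.6 -3.3 -1.4] F_tool [ 2.2 -3.   1.4] T [ 0.6   0.18 -0.12] z [-1.e-04 -4.e-04 -1.e+00]
```

Emit:
drive_tool --series '[{"dp": [0, -0.05, 0], "turn": [0, 0, 0]}, {"dp": [0, -0.05, 0], "turn": [0, 0, 0]}, {"dp": [0, -0.05, 0], "turn": [0, 0, 0]}]'

```text
t: 9.87
position: [0.6179, -0.3128, 0.1588]
tcp_rot: [0.257, -3.131, -0.001]
ft_force: [-0.1, -1.6, -1.2]
opening: 0.19
grasp_force: 58.5
```

```bash
python3 st.py
```

```text
9.87 [ 0.6179 -0.3128  0.1588] yaw 0.1635 gate? -0.0648 F [-0.1 -1.6 -1.2] F_tool [ 0.4 -1.6  1.2] T [ 0.38  0.2  -0.05] z [-2.e-04  6.e-04 -1.e+00]
```

Emit:
drive_tool --series '[{"dp": [-0.06, -0.03, 0], "turn": [0, 0, -0.003]}, {"dp": [-0.12, -0.06, 0], "turn": [0, 0, -0.0067]}, {"dp": [-0.12, -0.06, 0], "turn": [0, 0, -0.0067]}, {"dp": [-0.12, -0.06, 0], "turn": [0, 0, -0.0067]}]'

```text
t: 10.2
position: [0.6193, -0.3129, 0.1588]
tcp_rot: [0.268, -3.13, -0.001]
ft_force: [0.1, 0.1, -2.2]
opening: 0.19
grasp_force: 58.6
```

```bash
python3 st.py
```

```text
10.2 [ 0.6193 -0.3129  0.1588] yaw 0.1706 gate? -0.0719 F [ 0.1  0.1 -2.2] F_tool [-0.1  0.1  2.2] T [ 0.1   0.19 -0.1 ] z [-1.e-04  9.e-04 -1.e+00]
```

Still free (gate ≈ −0.072). Continuing.

Emit:
drive_tool --series '[{"dp": [-0.06, -0.015, 0.01], "turn": [0, 0, -0.003]}, {"dp": [-0.12, -0.035, 0.02], "turn": [0, 0, -0.0067]}, {"dp": [-0.12, -0.035, 0.02], "turn": [0, 0, -0.0067]}, {"dp": [-0.12, -0.035, 0.02], "turn": [0, 0, -0.0067]}]'

```text
t: 10.53
position: [0.6207, -0.3131, 0.1587]
tcp_rot: [-0.278, 3.129, 0.001]
ft_force: [-0.4, 0.9, -0.8]
opening: 0.187
grasp_force: 58.6
```

```bash
python3 st.py
```

```text
10.53 [ 0.6207 -0.3131  0.1587] yaw 0.1773 gate? -0.0786 F [-0.4  0.9 -0.8] F_tool [0.2 1.  0.8] T [-0.18  0.08 -0.08] z [ 2.e-04  9.e-04 -1.e+00]
```

Emit:
drive_tool --series '[{"dp": [-0.06, -0.01, 0], "turn": [0, 0, -0.003]}, {"dp": [-0.12, -0.02, 0], "turn": [0, 0, -0.0067]}, {"dp": [-0.12, -0.02, 0], "turn": [0, 0, -0.0067]}, {"dp": [-0.12, -0.02, 0], "turn": [0, 0, -0.0067]}]'

```text
t: 10.87
position: [0.6219, -0.3132, 0.1587]
tcp_rot: [-0.288, 3.128, 0.001]
ft_force: [-1.1, 1.8, -1.7]
opening: 0.19
grasp_force: 58.6
```

```bash
python3 st.py
```

```text
10.87 [ 0.6219 -0.3132  0.1587] yaw 0.1839 gate? -0.0852 F [-1.1  1.8 -1.7] F_tool [0.7 2.  1.7] T [-0.38 -0.03 -0.06] z [ 2.e-04  7.e-04 -1.e+00]
```

Emit:
drive_tool --series '[{"dp": [-0.06, 0.0, 0.01], "turn": [0, 0, -0.003]}, {"dp": [-0.12, 0.0, 0.01], "turn": [0, 0, -0.0067]}, {"dp": [-0.12, 0.0, 0.01], "turn": [0, 0, -0.0067]}, {"dp": [-0.12, 0.0, 0.01], "turn": [0, 0, -0.0067]}]'

```text
t: 11.2
position: [0.623, -0.3132, 0.1586]
tcp_rot: [-0.299, 3.127, 0.0]
ft_force: [-0.1, 2.1, -0.3]
opening: 0.188
grasp_force: 58.6
```

```bash
python3 st.py
```

```text
11.2 [ 0.623  -0.3132  0.1586] yaw 0.1905 gate? -0.0918 F [-0.1  2.1 -0.3] F_tool [-0.3  2.1  0.3] T [-0.32 -0.04 -0.1 ] z [ 2.e-04  2.e-04 -1.e+00]
```

Emit:
drive_tool --series '[{"dp": [-0.06, 0.0, -0.01], "turn": [0, 0, -0.003]}, {"dp": [-0.12, 0.0, -0.02], "turn": [0, 0, -0.0067]}, {"dp": [-0.12, 0.0, -0.02], "turn": [0, 0, -0.0067]}, {"dp": [-0.12, 0.0, -0.02], "turn": [0, 0, -0.0067]}]'

```text
t: 11.53
position: [0.6242, -0.3133, 0.1588]
tcp_rot: [-0.309, 3.126, -0.001]
ft_force: [-0.2, 0.5, -1.5]
opening: 0.188
grasp_force: 58.6
```

```bash
python3 st.py
```

```text
11.53 [ 0.6242 -0.3133  0.1588] yaw 0.197 gate? -0.0983 F [-0.2  0.5 -1.5] F_tool [0.1 0.6 1.5] T [-0.12  0.02  0.03] z [ 1.e-04 -3.e-04 -1.e+00]
```

Emit:
drive_tool --series '[{"dp": [-0.06, -0.01, 0], "turn": [0, 0, -0.003]}, {"dp": [-0.12, -0.02, 0], "turn": [0, 0, -0.0067]}, {"dp": [-0.12, -0.02, 0], "turn": [0, 0, -0.0067]}, {"dp": [-0.12, -0.02, 0], "turn": [0, 0, -0.0067]}]'

```text
t: 11.87
position: [0.6254, -0.3133, 0.1588]
tcp_rot: [-0.319, 3.125, -0.001]
ft_force: [-1.0, -0.0, -2.4]
opening: 0.194
grasp_force: 58.6
```

```bash
python3 st.py
```

```text
11.87 [ 0.6254 -0.3133  0.1588] yaw 0.2036 gate? -0.1049 F [-1.  -0.  -2.4] F_tool [0.9 0.2 2.4] T [ 0.02  0.06 -0.01] z [ 2.e-04 -5.e-04 -1.e+00]
```

Emit:
drive_tool --series '[{"dp": [-0.06, -0.01, 0.01], "turn": [0, 0, -0.003]}, {"dp": [-0.12, -0.025, 0.02], "turn": [0, 0, -0.0067]}, {"dp": [-0.12, -0.025, 0.02], "turn": [0, 0, -0.0067]}, {"dp": [-0.12, -0.025, 0.02], "turn": [0, 0, -0.0067]}]'

```text
t: 12.2
position: [0.6258, -0.3133, 0.1587]
tcp_rot: [0.329, -3.123, 0.0]
ft_force: [-4.4, 0.5, -0.1]
opening: 0.188
grasp_force: 58.7
```

```bash
python3 st.py
```

```text
12.2 [ 0.6258 -0.3133  0.1587] yaw 0.2099 gate? -0.1112 F [-4.4  0.5 -0.1] F_tool [4.2 1.4 0.1] T [-0.15  0.78  0.08] z [-1.5e-03 -4.0e-04 -1.0e+00]
```

Wall felt at gate ≈ −0.107 (4.4 N, travel stopped). Easing off a little and lifting along the bar's arc.

```bash
python3 kin.py -.108 0 -.108 .015 -.108 .03 -.108 .045 -.108 .06 -.108 .075; python3 kin.py -.108 .075  -.108 .09  -.108 .11 -.108 .13 -.108 .15;python3 kin.py -.108 .15 -.108 .165 -.108 .18 -.108 .19 -.108 .2
```

```text
[-0.108, 0.015] [-0.0, -0.006, -0.234] [0.015, 0.0, 0.0]
[-0.108, 0.03] [0.0, -0.008, -0.468] [0.03, -0.0, 0.0]
[-0.108, 0.045] [0.0, -0.007, -0.702] [0.045, 0.0, 0.0]
[-0.108, 0.06] [0.0, -0.002, -0.936] [0.06, 0.0, 0.0]
[-0.108, 0.075] [0.0, 0.006, -1.17] [0.075, 0.0, 0.0]
[-0.108, 0.09] [-0.0, -0.006, -0.234] [0.015, 0.0, 0.0]
[-0.108, 0.11] [-0.0, -0.008, -0.546] [0.035, -0.0, 0.0]
[-0.108, 0.13] [-0.0, -0.004, -0.858] [0.055, 0.0, 0.0]
[-0.108, 0.15] [0.0, 0.006, -1.17] [0.075, 0.0, 0.0]
[-0.108, 0.165] [-0.0, -0.006, -0.234] [0.015, -0.0, -0.0]
[-0.108, 0.18] [-0.0, -0.008, -0.468] [0.03, 0.0, -0.0]
[-0.108, 0.19] [-0.0, -0.008, -0.624] [0.04, 0.0, 0.0]
[-0.108, 0.2] [-0.0, -0.005, -0.78] [0.05, 0.0, -0.0]
```

Emit:
drive_tool --series '[{"dp": [0.03, 0, 0], "turn": [0, 0, 0.002]}, {"dp": [0.03, 0, 0], "turn": [0, 0, 0.002]}, {"dp": [0.03, 0, 0], "turn": [0, 0, 0.002]}]'

```text
t: 12.45
position: [0.6258, -0.3134, 0.1588]
tcp_rot: [0.326, -3.124, 0.0]
ft_force: [-4.8, -0.3, 0.7]
opening: 0.189
grasp_force: 58.7
```

Emit:
drive_tool --series '[{"dp": [0.04, 0, 0], "turn": [0, 0, 0.002]}, {"dp": [0.04, 0, 0], "turn": [0, 0, 0.002]}, {"dp": [0.04, 0, 0], "turn": [0, 0, 0.002]}]'

```text
t: 12.7
position: [0.6258, -0.3133, 0.1587]
tcp_rot: [0.323, -3.125, 0.0]
ft_force: [-4.4, 0.1, 1.6]
opening: 0.19
grasp_force: 58.8
```

```bash
python3 st.py
```

```text
12.7 [ 0.6258 -0.3133  0.1587] yaw 0.2063 gate? -0.1076 F [-4.4  0.1  1.6] F_tool [ 4.2  1.  -1.6] T [-0.09  0.81 -0.05] z [ 0.e+00 -3.e-04 -1.e+00]
```

Emit:
drive_tool --series '[{"dp": [0.05, 0, -0.04], "turn": [0, 0, 0]}, {"dp": [0.05, 0, -0.04], "turn": [0, 0, 0]}, {"dp": [0.05, 0, -0.04], "turn": [0, 0, 0]}]'

```text
t: 12.95
position: [0.6257, -0.3133, 0.1588]
tcp_rot: [-0.324, 3.124, -0.0]
ft_force: [-2.5, -1.2, -0.7]
opening: 0.189
grasp_force: 58.7
```

```bash
python3 st.py
```

```text
12.95 [ 0.6257 -0.3133  0.1588] yaw 0.2064 gate? -0.1077 F [-2.5 -1.2 -0.7] F_tool [ 2.7 -0.7  0.7] T [0.08 0.42 0.02] z [ 6.e-04  0.e+00 -1.e+00]
```

Emit:
drive_tool --series '[{"dp": [0, -0.006, -0.15], "turn": [0.01, 0, 0]}, {"dp": [0, -0.008, -0.31], "turn": [0.02, 0, 0]}, {"dp": [0, -0.008, -0.468], "turn": [0.03, 0, 0]}, {"dp": [0, -0.008, -0.468], "turn": [0.03, 0, 0]}]'

```text
t: 13.28
position: [0.6256, -0.3133, 0.1642]
tcp_rot: [-0.324, 3.121, -0.05]
ft_force: [-0.1, -2.1, -2.8]
opening: 0.188
grasp_force: 58.6
```

```bash
python3 st.py
```

```text
13.28 [ 0.6256 -0.3133  0.1642] yaw 0.2068 gate? -0.1081 F [-0.1 -2.1 -2.8] F_tool [ 0.5 -1.9  2.8] T [0.27 0.29 0.08] z [ 0.0069 -0.0311 -0.9995]
```

Bar tip is past the nose's underside (φ ≈ 0.035) without a snag. Continuing up with a light inward push.

Emit:
drive_tool --series '[{"dp": [-0.02, -0.02, -0.18], "turn": [0.012, 0, 0]}, {"dp": [-0.04, -0.03, -0.37], "turn": [0.024, 0, 0]}, {"dp": [-0.04, -0.03, -0.56], "turn": [0.036, 0, 0]}, {"dp": [-0.04, -0.03, -0.7], "turn": [0.045, 0, 0]}, {"dp": [-0.04, -0.03, -0.7], "turn": [0.045, 0, 0]}]'

```text
t: 13.7
position: [0.6256, -0.3132, 0.1713]
tcp_rot: [-0.323, 3.115, -0.119]
ft_force: [-2.6, 0.2, -1.8]
opening: 0.188
grasp_force: 58.8
```

```bash
python3 st.py
```

```text
13.7 [ 0.6256 -0.3132  0.1713] yaw 0.2068 gate? -0.1081 F [-2.6  0.2 -1.8] F_tool [2.5 0.9 1.8] T [ 0.01  0.43 -0.01] z [ 0.0155 -0.0746 -0.9971]
```

Emit:
drive_tool --series '[{"dp": [0, -0.006, -0.19], "turn": [0.012, 0, 0]}, {"dp": [0, -0.008, -0.38], "turn": [0.024, 0, 0]}, {"dp": [0, -0.007, -0.57], "turn": [0.036, 0, 0]}, {"dp": [0, -0.005, -0.78], "turn": [0.05, 0, 0]}, {"dp": [0, -0.005, -0.78], "turn": [0.05, 0, 0]}]'

```text
t: 14.12
position: [0.6255, -0.3126, 0.1791]
tcp_rot: [-0.322, 3.106, -0.197]
ft_force: [-2.8, 0.1, -1.5]
opening: 0.191
grasp_force: 58.9
```

```bash
python3 st.py
```

```text
14.12 [ 0.6255 -0.3126  0.1791] yaw 0.2068 gate? -0.1081 F [-2.8  0.1 -1.5] F_tool [2.7 0.8 1.4] T [-0.11  0.49  0.03] z [ 0.0258 -0.1236 -0.992 ]
```

Emit:
drive_tool --series '[{"dp": [0, -0.006, -0.23], "turn": [0.015, 0, 0]}, {"dp": [0, -0.008, -0.46], "turn": [0.03, 0, 0]}, {"dp": [0, -0.007, -0.69], "turn": [0.044, 0, 0]}, {"dp": [0, -0.002, -0.94], "turn": [0.06, 0, 0]}, {"dp": [0, -0.002, -0.94], "turn": [0.06, 0, 0]}]'

```text
t: 14.53
position: [0.6253, -0.3114, 0.1885]
tcp_rot: [-0.321, 3.092, -0.29]
ft_force: [-2.8, -0.3, -1.3]
opening: 0.189
grasp_force: 59.0
```

Emit:
drive_tool --series '[{"dp": [0, 0, 0], "turn": [0, 0, 0]}, {"dp": [0, 0, 0], "turn": [0, 0, 0]}, {"dp": [0, 0, 0], "turn": [0, 0, 0]}]'

```text
t: 14.78
position: [0.6253, -0.3115, 0.1882]
tcp_rot: [-0.32, 3.093, -0.286]
ft_force: [-4.3, 2.6, 0.5]
opening: 0.191
grasp_force: 59.3
```

```bash
python3 st.py
```

```text
14.78 [ 0.6253 -0.3115  0.1882] yaw 0.2065 gate? -0.1078 F [-4.3  2.6  0.5] F_tool [ 3.7  3.3 -1.1] T [-0.71  0.65  0.01] z [ 0.0378 -0.1795 -0.983 ]
```

Bar is up at φ ≈ 0.19 with the gate in. Held long enough for step 1. Next, the swing increments, which are the same in the tool frame each time.

```bash
python3 kin.py -.108 .19 -.088 .19 -.058 .19 -.018 .19 .032 .19 .082 .19; echo; python3 kin.py 0 .19 .05 .19 .1 .19 .15 .19 .2 .19 .25 .19
```

```text
[-0.088, 0.19] [0.351, 0.094, -0.018] [0.0, 0.0038, 0.0196]
[-0.058, 0.19] [0.875, 0.247, -0.048] [0.0, 0.0094, 0.0491]
[-0.018, 0.19] [1.564, 0.476, -0.092] [-0.0, 0.017, 0.0884]
[0.032, 0.19] [2.413, 0.8, -0.154] [-0.0, 0.0264, 0.1375]
[0.082, 0.19] [3.244, 1.164, -0.224] [0.0, 0.0359, 0.1866]

[0.05, 0.19] [0.875, 0.247, -0.048] [-0.0, 0.0094, 0.0491]
[0.1, 0.19] [1.735, 0.537, -0.103] [-0.0, 0.0189, 0.0982]
[0.15, 0.19] [2.581, 0.869, -0.167] [-0.0, 0.0283, 0.1473]
[0.2, 0.19] [3.408, 1.242, -0.239] [0.0, 0.0378, 0.1964]
[0.25, 0.19] [4.215, 1.655, -0.318] [0.0, 0.0472, 0.2455]
```

Emit:
drive_tool --series '[{"dp": [0.351, 0.094, -0.018], "turn": [0, 0.0038, 0.0196]}, {"dp": [0.875, 0.247, -0.048], "turn": [0, 0.0094, 0.0491]}, {"dp": [1.564, 0.476, -0.092], "turn": [0, 0.017, 0.0884]}, {"dp": [2.413, 0.8, -0.154], "turn": [0, 0.0264, 0.1375]}, {"dp": [3.244, 1.164, -0.224], "turn": [0, 0.0359, 0.1866]}]'

```text
t: 15.2
position: [0.592, -0.3068, 0.1879]
tcp_rot: [-0.021, 3.125, -0.29]
ft_force: [-0.4, 1.1, -0.8]
opening: 0.186
grasp_force: 59.2
```

```bash
python3 st.py
```

```text
15.2 [ 0.592  -0.3068  0.1879] yaw 0.0139 gate? 0.0848 F [-0.4  1.1 -0.8] F_tool [0.3 1.2 0.6] T [-0.49 -0.02 -0.2 ] z [ 0.0042 -0.1839 -0.9829]
```

Tracks with very low force. Swinging on.

Emit:
drive_tool --series '[{"dp": [0.875, 0.247, -0.048], "turn": [0, 0.0094, 0.0491]}, {"dp": [1.735, 0.537, -0.103], "turn": [0, 0.0189, 0.0982]}, {"dp": [2.581, 0.869, -0.167], "turn": [0, 0.0283, 0.1473]}, {"dp": [3.408, 1.242, -0.239], "turn": [0, 0.0378, 0.1964]}, {"dp": [4.215, 1.655, -0.318], "turn": [0, 0.0472, 0.2455]}]'

```text
t: 15.62
position: [0.5495, -0.2908, 0.1881]
tcp_rot: [-0.366, -3.085, 0.287]
ft_force: [0.1, 0.3, -1.2]
opening: 0.189
grasp_force: 59.2
```

```bash
python3 st.py
```

```text
15.62 [ 0.5495 -0.2908  0.1881] yaw -0.2363 gate? 0.335 F [ 0.1  0.3 -1.2] F_tool [-0.1  0.6  1.2] T [-0.38 -0.   -0.25] z [-0.0426 -0.1793 -0.9829]
```

Emit:
drive_tool --series '[{"dp": [0.875, 0.247, -0.048], "turn": [0, 0.0094, 0.0491]}, {"dp": [1.735, 0.537, -0.103], "turn": [0, 0.0189, 0.0982]}, {"dp": [2.581, 0.869, -0.167], "turn": [0, 0.0283, 0.1473]}, {"dp": [3.408, 1.242, -0.239], "turn": [0, 0.0378, 0.1964]}, {"dp": [4.215, 1.655, -0.318], "turn": [0, 0.0472, 0.2455]}]'

```text
t: 16.03
position: [0.5123, -0.2648, 0.1884]
tcp_rot: [-0.743, -2.993, 0.279]
ft_force: [-1.0, 1.2, -1.9]
opening: 0.192
grasp_force: 59.2
```

Emit:
drive_tool --series '[{"dp": [0.875, 0.247, -0.048], "turn": [0, 0.0094, 0.0491]}, {"dp": [1.735, 0.537, -0.103], "turn": [0, 0.0189, 0.0982]}, {"dp": [2.581, 0.869, -0.167], "turn": [0, 0.0283, 0.1473]}, {"dp": [3.408, 1.242, -0.239], "turn": [0, 0.0378, 0.1964]}, {"dp": [4.215, 1.655, -0.318], "turn": [0, 0.0472, 0.2455]}]'

```text
t: 16.45
position: [0.4827, -0.2304, 0.1886]
tcp_rot: [-1.102, -2.856, 0.267]
ft_force: [-0.1, -0.5, -1.4]
opening: 0.191
grasp_force: 59.2
```

```bash
python3 st.py
```

```text
16.45 [ 0.4827 -0.2304  0.1886] yaw -0.7367 gate? 0.8354 F [-0.1 -0.5 -1.4] F_tool [-0.3 -0.1  1.5] T [-0.04  0.07 -0.24] z [-0.1259 -0.1367 -0.9826]
```

Emit:
drive_tool --series '[{"dp": [0.875, 0.247, -0.048], "turn": [0, 0.0094, 0.0491]}, {"dp": [1.735, 0.537, -0.103], "turn": [0, 0.0189, 0.0982]}, {"dp": [2.581, 0.869, -0.167], "turn": [0, 0.0283, 0.1473]}, {"dp": [3.408, 1.242, -0.239], "turn": [0, 0.0378, 0.1964]}, {"dp": [4.215, 1.655, -0.318], "turn": [0, 0.0472, 0.2455]}]'

```text
t: 16.87
position: [0.4625, -0.1896, 0.1888]
tcp_rot: [-1.44, -2.678, 0.251]
ft_force: [-1.6, -0.2, -1.4]
opening: 0.187
grasp_force: 59.2
```

Emit:
drive_tool --series '[{"dp": [0.875, 0.247, -0.048], "turn": [0, 0.0094, 0.0491]}, {"dp": [1.735, 0.537, -0.103], "turn": [0, 0.0189, 0.0982]}, {"dp": [2.581, 0.869, -0.167], "turn": [0, 0.0283, 0.1473]}, {"dp": [3.408, 1.242, -0.239], "turn": [0, 0.0378, 0.1964]}, {"dp": [4.215, 1.655, -0.318], "turn": [0, 0.0472, 0.2455]}]'

```text
t: 17.28
position: [0.453, -0.145, 0.189]
tcp_rot: [-1.751, -2.461, 0.231]
ft_force: [-3.2, -0.7, -1.7]
opening: 0.186
grasp_force: 59.1
```

```bash
python3 st.py; python3 kin.py 1.58 .19 1.58 .175 1.58 .15 1.58 .12 1.58 .09; python3 kin.py 1.58 .09 1.58 .06 1.58 .03 1.58 0 1.58 -.03 1.58 -.045
```

```text
17.28 [ 0.453 -0.145  0.189] yaw -1.2369 gate? 1.3356 F [-3.2 -0.7 -1.7] F_tool [ 0.3 -2.8  2.3] T [ 0.33  0.07 -0.15] z [-0.1786 -0.0586 -0.9822]
[1.58, 0.175] [0.0, 0.009, 0.234] [-0.015, 0.0, 0.0]
[1.58, 0.15] [-0.0, 0.032, 0.623] [-0.04, -0.0, 0.0]
[1.58, 0.12] [-0.0, 0.073, 1.09] [-0.07, -0.0, 0.0]
[1.58, 0.09] [-0.0, 0.128, 1.555] [-0.1, -0.0, -0.0]
[1.58, 0.06] [-0.0, 0.022, 0.468] [-0.03, -0.0, 0.0]
[1.58, 0.03] [0.0, 0.058, 0.935] [-0.06, 0.0, 0.0]
[1.58, 0.0] [-0.0, 0.108, 1.4] [-0.09, 0.0, 0.0]
[1.58, -0.03] [-0.0, 0.172, 1.864] [-0.12, 0.0, 0.0]
[1.58, -0.045] [-0.0, 0.209, 2.095] [-0.135, 0.0, 0.0]
```

Emit:
drive_tool --series '[{"dp": [0.875, 0.217, -0.048], "turn": [0, 0.0094, 0.0491]}, {"dp": [1.735, 0.497, -0.103], "turn": [0, 0.0189, 0.0982]}, {"dp": [2.581, 0.819, -0.167], "turn": [0, 0.0283, 0.1473]}, {"dp": [3.408, 1.192, -0.239], "turn": [0, 0.0378, 0.1964]}, {"dp": [4.215, 1.605, -0.318], "turn": [0, 0.0472, 0.2455]}]'

```text
t: 17.7
position: [0.4549, -0.0996, 0.1892]
tcp_rot: [-2.032, -2.212, 0.206]
ft_force: [-1.5, -0.4, -0.9]
opening: 0.182
grasp_force: 59.1
```

Emit:
drive_tool --series '[{"dp": [0, 0.009, 0.234], "turn": [-0.015, 0, 0]}, {"dp": [0, 0.032, 0.623], "turn": [-0.04, 0, 0]}, {"dp": [0, 0.073, 1.09], "turn": [-0.07, 0, 0]}, {"dp": [0, 0.128, 1.555], "turn": [-0.1, 0, 0]}, {"dp": [0, 0.128, 1.555], "turn": [-0.1, 0, 0]}]'

```text
t: 18.12
position: [0.4529, -0.1, 0.1732]
tcp_rot: [-2.079, -2.27, 0.094]
ft_force: [0.7, 2.0, -1.8]
opening: 0.188
grasp_force: 59.5
```

```bash
python3 st.py
```

```text
18.12 [ 0.4529 -0.1     0.1732] yaw -1.4833 gate? 1.582 F [ 0.7  2.  -1.8] F_tool [1.9 1.  1.7] T [-0.07  0.22 -0.06] z [-0.0869 -0.0032 -0.9962]
```

Gate at ≈1.58, bar at ≈0.09 and coming down. Lowering to just above the hanging rest (−0.05).

Emit:
drive_tool --series '[{"dp": [0, 0.022, 0.468], "turn": [-0.03, 0, 0]}, {"dp": [0, 0.058, 0.935], "turn": [-0.06, 0, 0]}, {"dp": [0, 0.108, 1.4], "turn": [-0.09, 0, 0]}, {"dp": [0, 0.13, 1.63], "turn": [-0.105, 0, 0]}, {"dp": [0, 0.15, 1.8], "turn": [-0.115, 0, 0]}]'

```text
t: 18.53
position: [0.4528, -0.1, 0.1557]
tcp_rot: [2.113, 2.305, 0.034]
ft_force: [-0.9, 1.1, -0.9]
opening: 0.194
grasp_force: 59.8
```

Emit:
drive_tool --series '[{"dp": [0, 0.01, 0.08], "turn": [-0.005, 0, 0]}, {"dp": [0, 0.02, 0.15], "turn": [-0.01, 0, 0]}, {"dp": [0, 0.02, 0.15], "turn": [-0.01, 0, 0]}, {"dp": [0, 0.02, 0.15], "turn": [-0.01, 0, 0]}]'

```text
t: 18.87
position: [0.4529, -0.0998, 0.1542]
tcp_rot: [2.109, 2.301, 0.044]
ft_force: [-2.0, -0.8, -1.5]
opening: 0.189
grasp_force: 59.8
```

```bash
python3 st.py
```

```text
18.87 [ 0.4529 -0.0998  0.1542] yaw -1.4838 gate? 1.5825 F [-2.  -0.8 -1.5] F_tool [-0.6 -2.1  1.4] T [ 0.36  0.   -0.12] z [ 0.0336  0.0074 -0.9994]
```

Emit:
drive_tool --series '[{"dp": [0, -0.01, 0.08], "turn": [-0.005, 0, 0]}, {"dp": [0, -0.02, 0.16], "turn": [-0.01, 0, 0]}, {"dp": [0, -0.02, 0.22], "turn": [-0.014, 0, 0]}, {"dp": [0, -0.02, 0.22], "turn": [-0.014, 0, 0]}, {"dp": [0, -0.02, 0.22], "turn": [-0.014, 0, 0]}]'

```text
t: 19.28
position: [0.453, -0.0997, 0.1519]
tcp_rot: [2.102, 2.293, 0.061]
ft_force: [-0.1, -0.4, -1.3]
opening: 0.194
grasp_force: 59.8
```

```bash
python3 st.py
```

```text
19.28 [ 0.453  -0.0997  0.1519] yaw -1.4837 gate? 1.5824 F [-0.1 -0.4 -1.3] F_tool [-0.4 -0.2  1.3] T [ 0.13 -0.1  -0.16] z [ 0.0487  0.0088 -0.9988]
```

Emit:
drive_tool --series '[{"dp": [0, 0, 0.03], "turn": [-0.002, 0, 0]}, {"dp": [0, 0, 0.06], "turn": [-0.004, 0, 0]}, {"dp": [0, 0, 0.06], "turn": [-0.004, 0, 0]}, {"dp": [0, 0, 0.06], "turn": [-0.004, 0, 0]}]'

```text
t: 19.62
position: [0.4531, -0.0997, 0.1514]
tcp_rot: [2.1, 2.291, 0.066]
ft_force: [1.6, -0.7, -2.4]
opening: 0.193
grasp_force: 59.7
```

Emit:
drive_tool --series '[{"dp": [0, 0, 0], "turn": [0, 0, 0]}, {"dp": [0, 0, 0], "turn": [0, 0, 0]}, {"dp": [0, 0, 0], "turn": [0, 0, 0]}, {"dp": [0, 0, 0], "turn": [0, 0, 0]}, {"dp": [0, 0, 0], "turn": [0, 0, 0]}]' --gripper 3.8

```text
t: 20.03
position: [0.4528, -0.0996, 0.1514]
tcp_rot: [2.101, 2.292, 0.066]
ft_force: [-0.8, -0.4, -0.0]
opening: 0.445
grasp_force: 0.0
```

Emit:
drive_tool --series '[{"dp": [0, 0, 0], "turn": [0, 0, 0]}, {"dp": [0, 0, 0], "turn": [0, 0, 0]}]'

```text
t: 20.2
position: [0.4527, -0.0996, 0.1513]
tcp_rot: [2.101, 2.292, 0.065]
ft_force: [0.1, 0.5, -0.7]
opening: 0.446
grasp_force: 0.0
```

```bash
python3 st.py
```

```text
20.2 [ 0.4527 -0.0996  0.1513] yaw -1.4837 gate? 1.5824 F [ 0.1  0.5 -0.7] F_tool [0.5 0.2 0.7] T [ 0.07 -0.03  0.01] z [ 0.0518  0.0095 -0.9986]
```

Emit:
drive_tool --series '[{"dp": [0, 0, -1], "turn": [0, 0, 0]}, {"dp": [0, 0, -3], "turn": [0, 0, 0]}, {"dp": [0, 0, -6], "turn": [0, 0, 0]}, {"dp": [0, 0, -9], "turn": [0, 0, 0]}, {"dp": [0, 0, -12], "turn": [0, 0, 0]}]'

```text
t: 20.62
position: [0.4461, -0.1006, 0.2729]
tcp_rot: [2.101, 2.292, 0.065]
ft_force: [0.2, -0.8, 0.2]
opening: 0.446
grasp_force: 0.0
```

Emit:
drive_tool --series '[{"dp": [2, 0, -2], "turn": [0, 0, 0]}, {"dp": [5, 0, -2], "turn": [0, 0, 0]}, {"dp": [8, 0, -2], "turn": [0, 0, 0]}, {"dp": [9, 0, -2], "turn": [0, 0, 0]}, {"dp": [9, 0, -2], "turn": [0, 0, 0]}]'

```text
t: 21.03
position: [0.4375, -0.0094, 0.2927]
tcp_rot: [2.096, 2.295, 0.067]
ft_force: [-0.3, 0.2, -0.5]
opening: 0.447
grasp_force: 0.0
```

```bash
python3 st.py; python3 - <<'E'
from h import *
im=read_camera("top")[:,:,::-1]; cv2.imwrite("pics/top1.png",im)
E
```

```text
21.03 [ 0.4375 -0.0094  0.2927] yaw -1.48 gate? 1.5787 F [-0.3  0.2 -0.5] F_tool [ 0.2 -0.3  0.5] T [0.06 0.03 0.  ] z [ 0.0534  0.0098 -0.9985]
```

View pics/top1.png

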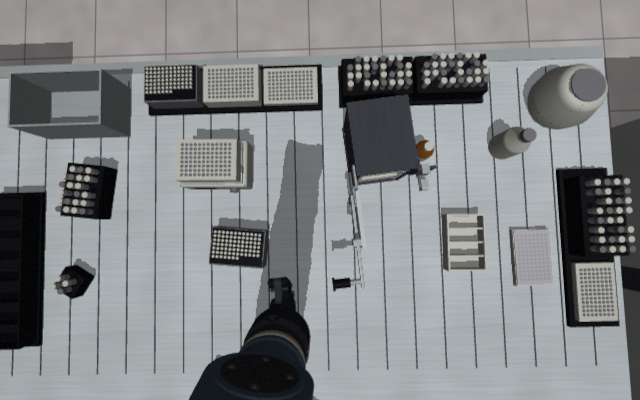

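The top view shows the gate standing square out, from (352,175) to (362,287), with the knob at (342,283). The arm is clear at (280,290), and trough, bottle and tip box have not moved. Handing in.

Emit:
drive_tool --series '[{"dp": [0, 0, 0], "turn": [0, 0, 0]}, {"dp": [0, 0, 0], "turn": [0, 0, 0]}, {"dp": [0, 0, 0], "turn": [0, 0, 0]}]'

```text
t: 21.33
position: [0.4376, -0.0122, 0.2912]
tcp_rot: [2.103, 2.291, 0.064]
ft_force: [-1.1, -0.5, -0.0]
opening: 0.447
grasp_force: 0.0
```

```bash
python3 -c "
from workcell import ctrl
print(ctrl.close_job())"
```

```text
the job is handed in; nothing more can be done
None
```

Job handed in at about 21 s (no verdict was shown): by my estimate the gate stands open at about 1.58 rad, the latch bar is back at its rest, the knob is released with the arm clear, and nothing else on the deck appears to have moved.

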